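Shift the shaker's selector into the third slot

ROBOT

A 7-joint arm with a two-finger parallel gripper is mounted at the origin on a cart in front of the work surface, level with it; the furniture and walls round the work are solid. World frame = base frame: x ahead of the robot, y to its left, z up, the work surface at z = 0. Lengths are in m, angles in rad, forces in N, time in s.
With the tool pointing down it reaches from about 0.425 to 0.925 m from the base axis. Payload 6.8 kg.
Tool frame: the origin (TCP) lies midway between the tips of the shut fingers; the grasp point (between the pads) lies 19 mm behind it; z points along the fingers, y is the line along which they close (so a half turn about z gives the same grasp; the last joint's range is limited). The gripper opens to 85 mm and grips with 20 to 120 N. Pads are 22 mm wide; open, the fingers measure 114 mm over their backs; the gripper's body (76 mm by 85 mm) begins 54 mm behind the grasp point. The pads swing forward as they close: fully open they stand 13 mm farther back than shut.
Start: joints at [-1.253, 0.477, 0.022, 1.555, -0.011, 1.109, -0.083], TCP at [0.279, 0.615, 0.231] pointing down, gripper open.
Joint ranges: [-2.96, 2.96], [-0.34, 2.1], [-1.41, 1.46], [0.24, 2.44], [-1.37, 4.51], [0.17, 1.92], [-2.96, 2.96]. Speed limits (rad/s): [2.39, 2.39, 3.14, 3.14, 3.14, 3.14, 3.14].

INTERFACE

Orientations are given as a unit quaternion [w, x, y, z].
In Python, from station import * gives the robot as it stands.
- The arm moves only by the shell command python3 -m creep 'ROWS' [FORCE]. ROWS is JSON, a list of rows, each a list of 7 numbers: the gripper command: -1 is shut, 1 is fully open, values between are in proportion, then the shift along the world's x, y, z in mm, then the turn, a rotation vector about the world's x, y, z in rad. A call has 1 to 5 rows; each row shifts and turns the commanded pose from where the row before left it; what a row does not reach is not made up. A row lasts 1/8 s, in which the tool goes at most 62.5 mm and 10.7 degrees, less where a joint would pass 70% of its speed; a pose out of reach is approached as far as the arm can. A call is refused whole if a number of a shift passes 62.5 or a number of a turn 0.188, either way. A call with a gripper value outside its range is refused whole. The fingers move at their own pace and stop on an object; FORCE is the grip in N (left out, the last holds). Time passes only in rows, so rows that do not move let the fingers close. It gives the time, the measured TCP pose, the force, the opening and the grip force at its end, in the units of the state.
- get_obs(): the state, without advancing time (a new reading comes with each control period).
- read_camera(name): name is "scene" or "top"; returns (picture, depth): 400x640x3 uint8, red, green, blue; 400x640 float32, m along the optical axis (not along the pixel's ray), 0 where there is no reading.
- camera_params(name): a dict with "intrinsics" (3x3 intrinsics, pixels), "k1" (the pictures are not rectified: a ray, as slopes to the right and down, at radius r is drawn at 1 + k1 r^2 times it, then the intrinsics apply), "cam_to_world" (4x4, takes a point from camera to world coordinates). Camera axes: x right, y up, looking along -z (the intrinsics and any distortion apply to the point x, -y, -z); pixel columns grow to the right and rows downward; lengths in m; the calibration is good to about 2 mm. A picture is of the moment at which its call begins. camera_params takes no time and is no camera call.
- hand_in(): hands the job in; it is judged then, once.
The state is a dict: "t": time; "q": joint angles; "joint_vel": joint speeds; "joint_torque": joint torques, N m; "eef_pos": TCP position; "tool_rot": TCP orientation; "contact_force": force on the tool from outside, world axes, zero at the start; "torque": the same for the moment, N m; "gripper_width": opening from 0.0 (shut) to 1.0 (fully open); "grasp_force": force on a finger pad.
Only numpy, scipy, OpenCV 4.12 (cv2) and the standard library are available. Lean on these libraries where they do the work, as an engineer would, in place of code of your own. Each camera call takes 0.05 s, during which the arm holds its last target. There are 200 camera calls.

TASK

Shift the bench shaker into its third gear: with the fingers, push its selector lever out of the left column into the cross channel of the gate, across to the right-hand end, and then forward (away from the robot) until it is fully home in the third forward slot, counted from the left. Only push the knob, gently: do not pinch it, and do not let the lever slip into the middle slot or the right-hand rear slot on the way. Leave everything else standing as it is, on the shaker's tray and round it, and finish with the lever at rest and the fingers clear.

Things in the scene. Friction and masses are not known exactly. Their poses are not given: they have to be found in the camera images.
- shaker: Fixed bench shaker; origin on the worktop under the centre of its white gearbox (150 x 170 x 71 mm), x = forward (away from the robot), y = left, z up. On the gearbox lies a 110 x 110 mm steel gate plate, upper face 85 mm high. To the right of the gearbox is a low steel tray, 160 x 220 mm, centred at y = -215 mm, floor 48 mm high, rim 58 mm.
- gate (a point): Centre of the gate, on the plate's upper face, axes as the shaker's. Slots 13 mm wide: cross channel along y at x = 0, y -32 to 32 mm; left column along x at y = 26 mm and right column at y = -26 mm, both x -32 to 32 mm; middle slot at y = 0, forward only, x 0 to 32 mm. The three forward slots from the left: y = 26, 0, -26 mm.
- third_slot_end (a point): Far end of the third forward slot (right column) on the plate's upper face.
- knob (a point): Centre of the lever's grey knob, a block 36 x 36 mm, 26 mm high, edges rounded, sides parallel to the shaker's, 145 mm from the pivot on a rod 8 mm thick. Pivot: 20 mm above the shaker's origin. The knob's centre rises to 165 mm above the worktop as the lever passes upright; home in the third slot it is about 53 mm forward and 53 mm right of the origin, 144 mm high.
- gear_lever: The lever (rod and knob); origin at the pivot, z along the rod to the knob.
- selector_across (a joint): Sideways lean of the lever, rad: about -0.39 in the left column (start), 0 at the middle slot, about +0.39 in the right column (0.41 against its outer wall). Friction (about 1 N at the knob) keeps it where it is left; no spring, no detent.
- selector_fore (a joint): Fore-and-aft lean, rad: 0 in the cross channel (it passes sideways within about +-0.03), + is forward, about +0.37 at the end of a forward slot, -0.37 at the end of a rear slot. Starts anywhere in -0.34 to 0.34. Friction as above; no spring, no detent: nothing stops the lever at the cross channel on its way along the left column.
- beaker: Clear 71 mm wide, 92 mm high beaker, loose on the tray's half next to the gearbox; origin under its centre.
- stopper_bottle: Glass stoppered bottle, 60 mm wide, 149 mm high, loose on the tray's far (right) half; origin under its centre.
- squeeze_bottle: White squeeze bottle, 70 mm wide, 192 mm high, loose, near right of the worktop; origin under its centre.
- film: Roll of film standing on end, 62 mm wide, 50 mm high, loose, near left; origin under its centre.
- filter: Small blue disc filter, 28 mm wide, 16 mm high, loose, left of the shaker; origin under its centre.

How it is judged:
On the way:
1. the lever has come across to the right-hand end of the cross channel (value of joint selector_across above 0.33 rad and value of joint selector_fore between -0.2 and 0.12 rad).
At the end, for the whole second after the job is handed in: The lever leans right by more than 0.33 rad and forward by more than 0.33 rad (within about 6 mm of knob travel of the end of the third slot) and is at rest; beaker and stoppered bottle upright on the tray, and all loose things within 20 mm of where they stood (value of joint each of selector_across, selector_fore above 0.33 rad and velocity of joint selector_fore between -0.05 and 0.05 rad/s and angle between each of beaker, stopper_bottle's own z axis and vertical below 0.1 rad and distance of each of beaker, stopper_bottle, squeeze_bottle, film, filter from where it was at the start of the episode below 0.02 m); the robot touches nothing.
It fails at once if the lever slips into the middle slot (value of joint selector_across between -0.18 and 0.18 rad and value of joint selector_fore above 0.2 rad).
It fails at once if the lever slips into the right-hand rear slot (value of joint selector_across above 0.2 rad and value of joint selector_fore below -0.2 rad).
It fails at once if the knob is pinched or pushed harder than 35 N (contact force between the fingers and gear_lever above 35 N).
It fails at once if a thing on the tray or the worktop is lifted or shifted by more than 20 mm (distance of any of beaker, stopper_bottle, squeeze_bottle, film, filter from where it was at the start of the episode above 0.02 m).
It also fails if it takes over 58 s, if anything falls off the work surface, if the arm or the gripper's body presses on something with over 40 N, if the wrist force passes 120 N, or if a joint passes its speed limit or range.

## Working session

There is one attempt and no reset: what is moved stays moved. The work goes in short steps, Python scripts to look and compute and a shell command to move; the robot and the scene stay as the last step left them, time stands still between calls to the robot, and variables do not carry over. Pictures are saved under pics/ and viewed, at most 10 in all, crops included, and the job is handed in when it is done.

```bash
mkdir -p pics; ls
cat > h.py <<'E'
from station import *
import numpy as np, cv2
def pts(name,d):
    p=camera_params(name);K=np.array(p["intrinsics"]);k=p["k1"];T=np.array(p["cam_to_world"])
    v,u=np.mgrid[0:400,0:640].astype(float)
    a=(u-K[0,2])/K[0,0];b=(v-K[1,2])/K[1,1];x,y=a.copy(),b.copy()
    for _ in range(20):
        s=1+k*(x*x+y*y);x,y=a/s,b/s
    P=np.stack([x*d,-y*d,-d],-1)
    return P@T[:3,:3].T+T[:3,3]
def look(name):
    im,d=read_camera(name);return im,d,pts(name,d)
E
python3 - <<'E'
from h import *
for n in("top","scene"):
    im,d,P=look(n);np.savez(f"pics/{n}0.npz",im=im,P=P,d=d)
    cv2.imwrite(f"pics/{n}0.png",cv2.cvtColor(im,cv2.COLOR_RGB2BGR))
    print(n,np.array(camera_params(n)["cam_to_world"]).round(3).tolist())
print(get_obs())
E
```

```text
pics
top [[0.028, 0.982, -0.187, 0.197], [-1.0, 0.028, -0.002, -0.071], [0.003, 0.187, 0.982, 1.551], [0.0, 0.0, 0.0, 1.0]]
scene [[0.812, 0.233, -0.535, -0.194], [-0.584, 0.337, -0.739, -1.023], [0.008, 0.912, 0.41, 0.633], [0.0, 0.0, 0.0, 1.0]]
{'t': 0.1, 'q': array([-1.25311122,  0.47774122,  0.02231222,  1.55630888, -0.01150021,
        1.10930928, -0.08310749]), 'joint_vel': array([ 0.00108717, -0.00303313, -0.00107831, -0.00226473, -0.00071081,
       -0.00012965,  0.00037826]), 'joint_torque': array([ 4.34010537e-03, -5.97758174e+01,  1.61327954e+00, -2.81956673e+01,
        1.27175439e-02,  4.99761154e-03,  4.05465570e-06]), 'eef_pos': array([0.27857688, 0.6142655 , 0.23042485]), 'tool_rot': array([-1.21312048e-04,  2.11268446e-01,  9.77427732e-01, -8.10528429e-04]), 'contact_force': array([-0.41325194,  0.0866033 , -0.12529412]), 'torque': array([ 0.00178799,  0.01196529, -0.05528577]), 'grasp_force': 0.0, 'gripper_width': 1.000928085550825}
```

View pics/top0.png

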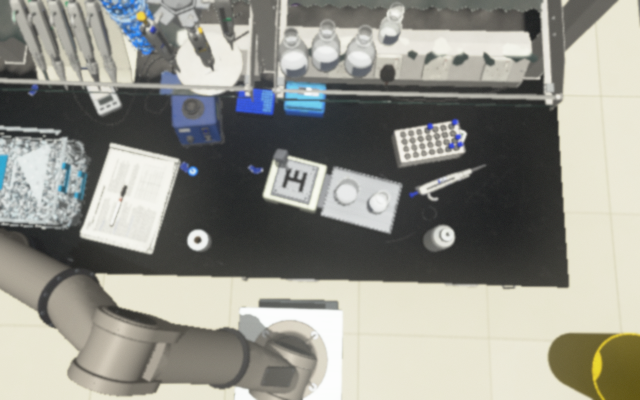

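View pics/scene0.png

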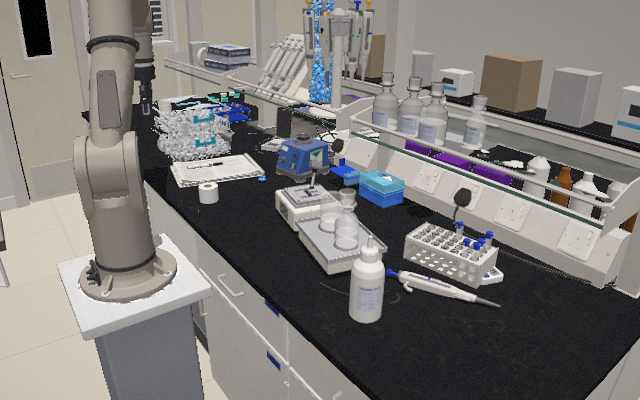

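The top view shows the gearbox near (296,183), turned slightly clockwise. The knob is near (282,157), in the forward part of the left column. The tray is at (362,200), with the beaker at (346,192) and the bottle at (378,202). I'll enlarge that area.

Run:
```python
from h import *
z=np.load("pics/top0.npz");im=z["im"];P=z["P"]
c=cv2.resize(im[140:240,255:415],(800,500),interpolation=cv2.INTER_CUBIC)
cv2.imwrite("pics/c1.png",cv2.cvtColor(c,cv2.COLOR_RGB2BGR))
# heights
Z=P[...,2]
for lo,hi,n in((.075,.095,"plate"),(.063,.078,"gbox"),(.125,.175,"knob"),(.04,.053,"tray")):
    m=(Z>lo)&(Z<hi);m[:140]=0;m[240:]=0;m[:,:255]=0;m[:,410:]=0
    q=P[m];print(n,len(q),q.mean(0).round(4),np.median(q,0).round(4))
    r=cv2.minAreaRect((q[:,:2]*1000).astype(np.float32));print(r)
```

```text
plate 1722 [ 0.5288 -0.0335  0.0826] [ 0.5254 -0.0183  0.0827]
((528.3591918945312, -131.356201171875), (201.68780517578125, 448.2491455078125), 7.24361515045166)
gbox 1514 [ 0.5338 -0.0557  0.0715] [ 0.5268 -0.0401  0.0718]
((577.1596069335938, -137.8421173095703), (413.77874755859375, 299.323486328125), 76.76270294189453)
knob 461 [ 0.5228 -0.1283  0.1511] [ 0.5104 -0.1754  0.1553]
((530.8829345703125, -113.62208557128906), (365.6597900390625, 70.11351013183594), 61.77129364013672)
tray 2401 [ 0.4858 -0.2071  0.0476] [ 0.4766 -0.2141  0.0479]
((470.5319519042969, -173.0545654296875), (254.38870239257812, 452.97113037109375), 26.681941986083984)
```

View pics/c1.png

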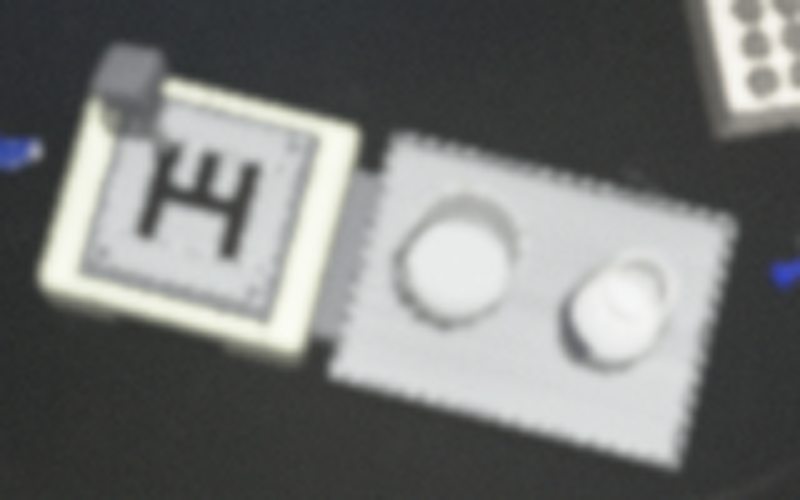

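In the 5x crop, the plate corners are near (322,133), (270,322) and (80,272). The gearbox corners are near (358,125), (300,355) and (40,285). The right column runs from (252,158) to (232,255), and the knob top is near (132,68).

```bash
cat >> h.py <<'E'
def ray(name,uv):
    p=camera_params(name);K=np.array(p["intrinsics"]);T=np.array(p["cam_to_world"]);k=p["k1"]
    ab=(np.array(uv,float)-K[:2,2])/[K[0,0],K[1,1]];x=ab.copy()
    for _ in range(20): x=ab/(1+k*(x**2).sum())
    return T[:3,3],T[:3,:3]@[x[0],-x[1],-1]
def atz(name,uv,z):
    o,r=ray(name,uv);return (o+r*(z-o[2])/r[2])[:2]
E
python3 - <<'E'
from h import *
from scipy.optimize import least_squares
f=[((322,133),55,-55,.085),((270,322),-55,-55,.085),((80,272),-55,55,.085),((358,125),75,-85,.071),((300,355),-75,-85,.071),((40,285),-75,85,.071),((252,158),32,-26,.085),((232,255),-32,-26,.085),((148,235),-32,26,.085)]
W=[atz("top",(255+u/5-.4,140+v/5-.4),z)*1000 for (u,v),x,y,z in f]
def g(p):
    c,s=np.cos(p[2]),np.sin(p[2]);return np.concatenate([np.array([p[0]+c*x-s*y,p[1]+s*x+c*y])-w for (_,x,y,_),w in zip(f,W)])
r=least_squares(g,[530,-20,-.2]);print(r.x,r.fun.round(1))
z=np.load("pics/top0.npz");P=z["P"]
sub=P[140:175,265:300].reshape(-1,3);m=(sub[:,2]>.12)&(sub[:,2]<.2);q=sub[m];c,s=np.cos(r.x[2]),np.sin(r.x[2])
l=(q[:,:2]*1000-r.x[:2])@np.array([[c,-s],[s,c]])
print(m.sum(),l.min(0),l.max(0),np.median(l,0),np.percentile(q[:,2],[5,50,95]))
S=P[145:235,255:405].reshape(-1,3);l=(S[:,:2]*1000-r.x[:2])@np.array([[c,-s],[s,c]])
for n,a,b in(("beaker",-160,-110),("bottle",-320,-230)):
    m=(l[:,1]>-330)&(l[:,1]<-105)&(S[:,2]>.075)&((l[:,1]>-218) if n=="beaker" else (l[:,1]<-218))
    print(n,m.sum(),l[m].min(0),l[m].max(0),np.median(l[m],0),S[m,2].max())
E
```

```text
[ 5.36807569e+02 -3.72844202e+00 -2.23851833e-01] [-3.6  7.4  8.7  3.3  5.4 -6.4 -0.2 -4.  -0.  -2.8 -1.4  1.7 -2.4 -2.
 -3.4  1.9 -2.9  0.8]
168 [28.58748477 32.73632507] [67.8263453  71.88784397] [44.65697368 50.62480962] [0.14315083 0.15758359 0.16559342]
beaker 511 [-316.4358527  -198.41990668] [  38.6727206  -129.23455282] [   6.69881847 -161.56781225] 1.5510123479483584
bottle 385 [ -36.03105024 -302.22868923] [ 191.72460336 -233.74057839] [ -15.49785982 -260.7929636 ] 0.20331054936603032
```

```bash
cat >> h.py <<'E'
O=np.array([536.8,-3.7]);YAW=-.224
R=np.array([[np.cos(YAW),-np.sin(YAW)],[np.sin(YAW),np.cos(YAW)]])
def loc(w): return (np.asarray(w)-O)@R   # world mm -> local
def wor(l): return O+R@np.asarray(l,float)
E
python3 - <<'E'
from h import *
z=np.load("pics/top0.npz");P=z["P"].reshape(-1,3)*1000;L=loc(P[:,:2])
for x in range(60,260,20):
    r=[]
    for y in range(-120,280,20):
        m=(L[:,0]>=x)&(L[:,0]<x+20)&(L[:,1]>=y)&(L[:,1]<y+20)&(P[:,2]<1000);r.append(int(P[m,2].max()) if m.any() else -1)
    print(x,r)
for l in((97,52),(0,93),(-40,-53),(49,52)):print(l,wor(l))
o=get_obs();print(o["eef_pos"],loc(o["eef_pos"][:2]*1000))
d=cv2.imread("pics/scene0.png")[160:290,260:400]
cv2.imwrite("pics/c2.png",cv2.resize(d,(640,594),interpolation=cv2.INTER_CUBIC))
E
```

```text
60 [61, 69, 79, 80, 78, 81, 84, 158, 160, 152, 10, 5, 6, 5, 8, 7, 5, 9, 6, 45]
80 [53, 6, 3, 8, 7, 3, 5, 4, 2, -1, 5, 6, 9, 6, 4, 7, 7, 7, 5, 92]
100 [8, 6, 7, 6, 6, 6, 10, 9, 6, 8, 11, 5, 5, 6, 5, 9, 5, 7, 6, 102]
120 [7, 6, 7, 8, 7, 8, 9, 10, 10, 4, 5, 9, 8, 6, 8, 8, 7, 586, 586, 5]
140 [5, 7, 5, 8, 8, 5, 5, 10, 6, 11, 5, 7, 6, 6, 6, 5, 3, 615, 617, 575]
160 [8, 7, 6, 6, 6, 9, 5, 5, 4, 3, 4, 11, 7, 5, 281, 277, 275, 616, 614, 574]
180 [5, 6, 7, 7, 7, 8, 8, 4, 225, 267, 274, 278, 8, 56, 285, 277, 268, 246, 553, 563]
200 [9, 5, 7, 227, 266, 271, 270, 269, 271, 269, 269, 280, 53, 67, 289, 288, 243, 251, 552, 563]
220 [268, 265, 272, 271, 270, 267, 67, 256, 81, 82, 233, 288, 52, 60, 285, 572, 576, 575, 562, 567]
240 [269, 268, 262, 6, 81, 81, 87, 82, 319, 329, 328, 291, 47, 62, 63, 575, 579, 561, 561, 554]
(97, 52) [642.92745817  25.45411846]
(0, 93) [557.45822547  86.97655552]
(-40, -53) [486.02636376 -46.49062821]
(49, 52) [596.12665532  36.11642838]
[0.27857688 0.6142655  0.23042485] [-389.04143962  545.16721997]
```

View pics/c2.png

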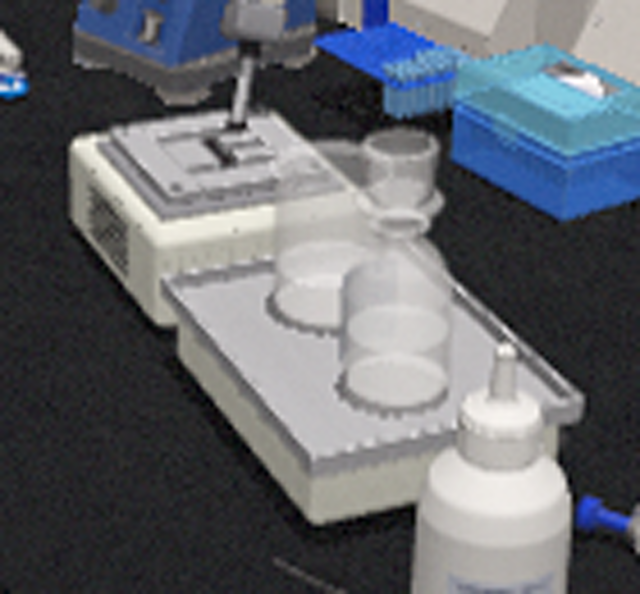

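The scene crop shows the rod in the left column's forward slot, with the knob at crop (258,20). The beaker and bottle are on the tray, clear of the gate. I'll bring the shut fingers to the left of the gearbox.

```bash
python3 -m creep '[[-1,27,-48,0,0,0,0.02],[-1,27,-48,0,0,0,0.02],[-1,27,-48,0,0,0,0.02],[-1,27,-48,0,0,0,0.02],[-1,27,-48,0,0,0,0.02]]' 20; python3 -m creep '[[-1,27,-48,0,0,0,0.02],[-1,27,-48,-15,0,0,0.02],[-1,27,-48,-25,0,0,0.02],[-1,27,-48,-25,0,0,0.02],[-1,27,-48,-28,0,0,0.02]]'; python3 -c "
from h import *
o=get_obs();p=o['eef_pos']*1000;print(loc(p[:2]),p,o['contact_force'],o['tool_rot'])
for l in((90,140),(92,52)):print(wor(l)-p[:2])"
```

```text
t: 0.72
eef_pos: [0.4144, 0.3728, 0.2311]
tool_rot: [-0.0, 0.162, 0.987, -0.0]
contact_force: [-0.2, -1.3, -0.0]
gripper_width: 0.002
grasp_force: 0.0
t: 1.35
eef_pos: [0.5495, 0.1333, 0.1376]
tool_rot: [0.0, 0.112, 0.994, 0.0]
contact_force: [1.4, 0.1, 0.3]
gripper_width: 0.001
grasp_force: 0.0
[-18.06640405 136.44240066] [549.49310308 133.34673942 137.60860676] [1.43385939 0.07769119 0.2646815 ] [2.12300644e-04 1.12148328e-01 9.93691440e-01 1.71932526e-04]
[106.15680619 -20.53622888]
[  88.55927146 -106.78196368]
```

```bash
python3 -m creep '[[-1,40,-8,0,0,0,0],[-1,40,-8,0,0,0,0],[-1,27,-5,0,0,0,0],[-1,-6,-29,0,0,0,0],[-1,-6,-29,0,0,0,0]]'; python3 -m creep '[[-1,-6,-28,0,0,0,0],[-1,0,0,0,0,0,0]]'
python3 - <<'E'
from h import *
o=get_obs();p=o['eef_pos']*1000;print(loc(p[:2]),p,o['contact_force'])
im,d,P=look("scene");cv2.imwrite("pics/s1.png",cv2.cvtColor(cv2.resize(im[110:260,220:400],(720,600),interpolation=cv2.INTER_CUBIC),cv2.COLOR_RGB2BGR))
E
```

```text
t: 1.98
eef_pos: [0.6435, 0.0552, 0.1375]
tool_rot: [-0.001, 0.112, 0.994, -0.0]
contact_force: [0.5, 0.2, 0.1]
gripper_width: -0.002
grasp_force: 0.0
t: 2.22
eef_pos: [0.6371, 0.0242, 0.138]
tool_rot: [-0.0, 0.115, 0.993, -0.001]
contact_force: [0.5, 1.1, 0.3]
gripper_width: -0.001
grasp_force: 0.0
[91.62081962 49.51857258] [637.13146424  24.2295704  138.01158545] [0.45275176 1.09012035 0.32137598]
```

View pics/s1.png

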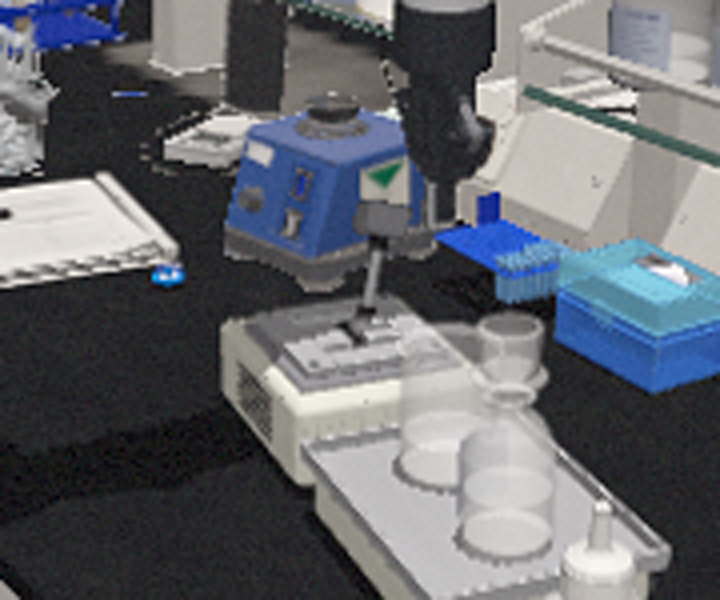

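The fingertips stand at (438,220), just in front of the knob at (383,215). I'll push the lever back along the left column.

```bash
python3 -m creep '[[-1,-7.8,1.8,0,0,0,0],[-1,-7.8,1.8,0,0,0,0],[-1,-7.8,1.8,0,0,0,0]]';  python3 -m creep '[[-1,-7.8,1.8,0,0,0,0],[-1,-7.8,1.8,0,0,0,0],[-1,-6,1.4,0,0,0,0],[-1,-4,0.9,0,0,0,0],[-1,0,0,0,0,0,0]]'
python3 - <<'E'
from h import *
o=get_obs();p=o['eef_pos']*1000;print(loc(p[:2]),p,o['contact_force'])
E
```

```text
t: 2.65
eef_pos: [0.6146, 0.0344, 0.1388]
tool_rot: [0.001, 0.112, 0.994, 0.0]
contact_force: [1.8, 0.3, 0.9]
gripper_width: 0.004
grasp_force: 0.9
t: 3.28
eef_pos: [0.5883, 0.039, 0.1381]
tool_rot: [-0.0, 0.113, 0.994, -0.0]
contact_force: [1.3, 0.0, 0.3]
gripper_width: -0.002
grasp_force: 0.1
[40.70151539 53.08765904] [588.27709731  39.02026861 138.14665641] [1.31260349 0.02731586 0.28355374]
```

```bash
cat >> h.py <<'E'
def proj(name,X):
    p=camera_params(name);K=np.array(p["intrinsics"]);T=np.array(p["cam_to_world"]);k=p["k1"]
    c=(np.asarray(X,float)/1000-T[:3,3])@T[:3,:3];a=c[...,:2]/-c[...,2:]*[1,-1]
    a=a*(1+k*(a**2).sum(-1,keepdims=True));return a@np.diag([K[0,0],K[1,1]])+K[:2,2]
def overlay(name,im,box,s,lines,fn):
    u0,v0,u1,v1=box;c=cv2.cvtColor(cv2.resize(im[v0:v1,u0:u1],None,fx=s,fy=s,interpolation=cv2.INTER_CUBIC),cv2.COLOR_RGB2BGR)
    for l,col in lines:
        w=[np.r_[wor(q[:2]),q[2]] for q in l];uv=(proj(name,w)-[u0,v0]+.5)*s
        cv2.polylines(c,[uv.round().astype(np.int32)],False,col,1)
    cv2.imwrite(fn,c)
G=[[(x,y,85) for x,y in l] for l in ([(55,55),(55,-55),(-55,-55),(-55,55),(55,55)],[(-32,32.5),(-32,19.5),(32,19.5),(32,32.5),(-32,32.5)],[(-32,-32.5),(-32,-19.5),(32,-19.5),(32,-32.5),(-32,-32.5)],[(6.5,6.5),(32,6.5),(32,-6.5),(6.5,-6.5)])]
def lever(f,a):
    d=np.array([np.sin(f)*np.cos(a),-np.sin(a),np.cos(f)*np.cos(a)]);return [tuple(np.array([0,0,20])+d*t) for t in(65,130)]
E
python3 - <<'E'
from h import *
im,d,P=look("scene");L=[(g,(0,255,0)) for g in G]+[(lever(0,-.39),(0,0,255)),(lever(.08,-.39),(255,0,0))]
overlay("scene",im,(270,140,350,220),7,L,"pics/o1.png")
E
```

```text
(no output)
```

View pics/o1.png

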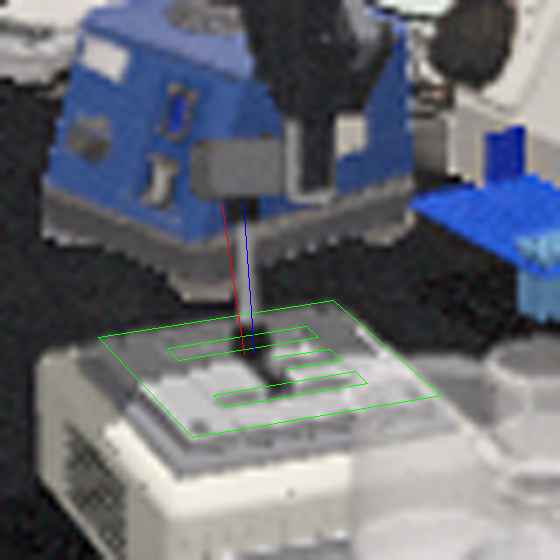

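The predicted outlines fall within about 3 mm of the gate. The rod lies between the red line (fore 0) and the blue line (fore 0.08), so it needs about 10 mm more. After that push I'll move round to the knob's left side.

```bash
python3 -m creep '[[-1,-3.9,0.9,0,0,0,0],[-1,-2.9,0.7,0,0,0,0],[-1,-2,0.4,0,0,0,0],[-1,-1,0.2,0,0,0,0],[-1,0,0,0,0,0,0]]'
python3 - <<'E'
from h import *
o=get_obs();p=o['eef_pos']*1000;print(loc(p[:2]),p,o['contact_force'])
im,d,P=look("scene");L=[(g,(0,255,0)) for g in G[1:]]+[(lever(0,-.39),(0,0,255))]
overlay("scene",im,(280,150,340,210),10,L,"pics/o2.png")
E
```

```text
t: 3.95
eef_pos: [0.579, 0.0413, 0.1383]
tool_rot: [-0.0, 0.113, 0.994, 0.0]
contact_force: [0.8, 0.7, 0.7]
gripper_width: 0.001
grasp_force: 0.4
[31.12025742 53.25318403] [578.97197884  41.30995703 138.3471715 ] [0.78527673 0.66146481 0.72729568]
```

View pics/o2.png

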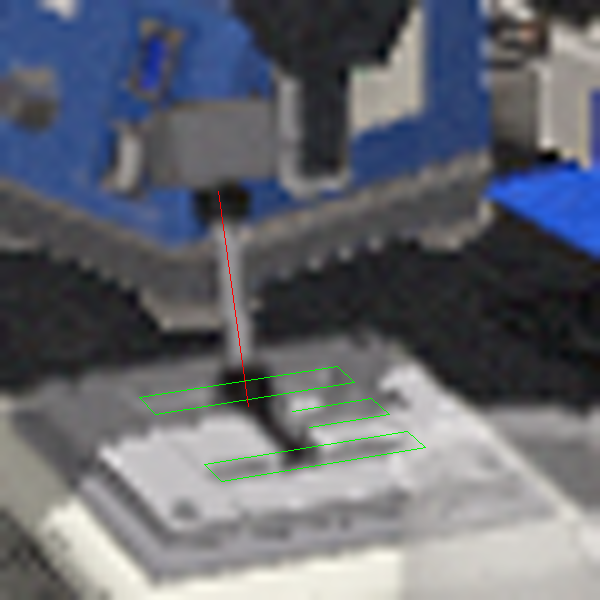

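The rod base at (240,365) is in line with the cross channel, which runs from (255,385) to (300,450). I'll go round to the left side.

```bash
python3 -m creep '[[-1,11.7,-2.7,0,0,0,0],[-1,6.1,26.8,0,0,0,0],[-1,6.1,26.8,0,0,0,0],[-1,-21,4.8,0,0,0,0],[-1,-21,4.8,0,0,0,0]]'; python3 -m creep '[[-1,-1.1,-4.9,0,0,0,0],[-1,-1.1,-4.9,0,0,0,0],[-1,0,0,0,0,0,0]]'
python3 - <<'E'
from h import *
o=get_obs();p=o['eef_pos']*1000;print(loc(p[:2]),p,o['contact_force'])
E
```

```text
t: 4.62
eef_pos: [0.5609, 0.102, 0.1379]
tool_rot: [-0.0, 0.112, 0.994, -0.0]
contact_force: [0.7, -0.3, -0.6]
gripper_width: -0.002
grasp_force: 0.0
t: 5.0
eef_pos: [0.5596, 0.0907, 0.1384]
tool_rot: [0.0, 0.114, 0.994, -0.0]
contact_force: [-0.4, -0.2, -0.8]
gripper_width: 0.001
grasp_force: 0.0
[ 1.23021639 97.07382532] [559.56263178  90.67533358 138.37082861] [-0.42184544 -0.20740331 -0.75323967]
```

```bash
python3 -m creep '[[-1,-1.1,-4.9,0,0,0,0],[-1,-0.9,-3.9,0,0,0,0],[-1,-0.4,-2,0,0,0,0],[-1,-0.4,-2,0,0,0,0]]'; python3 -m creep '[[-1,-0.4,-2,0,0,0,0],[-1,-0.4,-2,0,0,0,0]]';python3 -m creep '[[-1,-0.4,-2,0,0,0,0],[-1,-0.4,-2,0,0,0,0]]'; python3 -c "
from h import *
o=get_obs();p=o['eef_pos']*1000;print(loc(p[:2]),o['contact_force'])"
```

```text
t: 5.5
eef_pos: [0.5561, 0.0793, 0.1385]
tool_rot: [0.0, 0.113, 0.994, 0.0]
contact_force: [0.3, 2.1, 1.0]
gripper_width: 0.004
grasp_force: 1.0
t: 5.75
eef_pos: [0.555, 0.0751, 0.1383]
tool_rot: [-0.0, 0.113, 0.994, 0.0]
contact_force: [0.3, 1.9, 2.1]
gripper_width: 0.001
grasp_force: 0.9
t: 6.0
eef_pos: [0.5542, 0.071, 0.1383]
tool_rot: [-0.0, 0.113, 0.994, -0.0]
contact_force: [0.7, 1.4, 0.5]
gripper_width: -0.003
grasp_force: 0.9
[ 0.36719347 76.66732535] [0.72284262 1.43374596 0.49189563]
```

The lever is moving sideways with about 1.5 N, so it is in the cross channel.

```bash
for i in 1 2; do :; done; python3 -m creep '[[-1,-1.1,-4.9,0,0,0,0],[-1,-1.1,-4.9,0,0,0,0],[-1,-1.1,-4.9,0,0,0,0],[-1,-1.1,-4.9,0,0,0,0]]';python3 -m creep '[[-1,-1.1,-4.9,0,0,0,0],[-1,-1.1,-4.9,0,0,0,0],[-1,-1.1,-4.9,0,0,0,0],[-1,-1.1,-4.9,0,0,0,0]]'; python3 -c "
from h import *
o=get_obs();p=o['eef_pos']*1000;print(loc(p[:2]),o['contact_force'])"
```

```text
t: 6.5
eef_pos: [0.5498, 0.051, 0.1383]
tool_rot: [-0.0, 0.113, 0.994, -0.0]
contact_force: [0.7, 0.5, 1.4]
gripper_width: 0.003
grasp_force: 0.7
t: 7.0
eef_pos: [0.5469, 0.0323, 0.1398]
tool_rot: [0.001, 0.112, 0.994, 0.001]
contact_force: [-0.8, 1.9, 12.6]
gripper_width: -0.0
grasp_force: 5.9
[ 1.86170579 37.3160564 ] [-0.77201389  1.85934946 12.64785501]
```

The upward force of 12.6 N is unexpected, so I'll look before going on.

Run:
```python
from h import *
im,d,P=look("scene");L=[(g,(0,255,0)) for g in G[2:3]]
overlay("scene",im,(275,135,345,205),8,L,"pics/a.png")
im2,d2,P2=look("top");overlay("top",im2,(265,140,325,230),6,[],"pics/b.png")
a=cv2.imread("pics/a.png");b=cv2.imread("pics/b.png");h=max(len(a),len(b))
pad=lambda i,w:cv2.copyMakeBorder(i,0,h-len(i),0,0,0)
c=np.hstack([pad(a,0),pad(b,0)]);c=cv2.resize(c,None,fx=min(1,800/c.shape[1]),fy=min(1,800/c.shape[1]));cv2.imwrite("pics/o3.png",c);print(c.shape)
o=get_obs();print(o['eef_pos'],o['contact_force'],o['torque'],o['grasp_force'])
```

```text
(487, 800, 3)
[0.54683906 0.03151859 0.13989595] [-1.57678312  0.76204273 10.60752841] [-0.00321465  0.18653415 -0.00491607] 4.6718177697766805
```

View pics/o3.png

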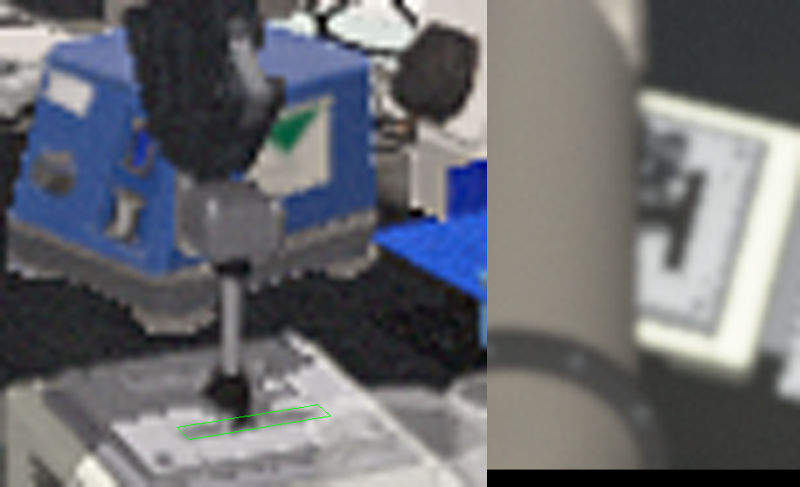

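The knob is nearly upright at (232,225), and the gripper's dark knuckles at (210,175) overhang its top. That explains the vertical force. I'll raise the tool so only the fingertips touch the knob.

```bash
python3 -m creep '[[-1,0.2,1,6,0,0,0],[-1,0.2,1,6,0,0,0],[-1,0,0,7,0,0,0],[-1,0,0,0,0,0,0]]';python3 -m creep '[[-1,-0.7,-3,0,0,0,0],[-1,-0.7,-3,0,0,0,0],[-1,-0.7,-3,0,0,0,0]]'; python3 -c "
from h import *
o=get_obs();p=o['eef_pos']*1000;print(loc(p[:2]),o['contact_force'])"
```

```text
t: 7.6
eef_pos: [0.5462, 0.0339, 0.1579]
tool_rot: [0.0, 0.113, 0.994, 0.0]
contact_force: [-0.5, 0.6, 0.2]
gripper_width: 0.002
grasp_force: 0.0
t: 7.98
eef_pos: [0.5437, 0.0249, 0.1572]
tool_rot: [-0.0, 0.113, 0.994, 0.0]
contact_force: [0.6, 1.0, 0.1]
gripper_width: 0.001
grasp_force: 0.6
[ 0.42092541 29.38822528] [0.59980648 0.99358945 0.05523869]
```

```bash
python3 -m creep '[[-1,-1.1,-4.9,0,0,0,0],[-1,-1.1,-4.9,0,0,0,0],[-1,-1.1,-4.9,-1,0,0,0],[-1,-1.1,-4.9,-1,0,0,0],[-1,-1.1,-4.9,-1,0,0,0]]';python3 -m creep '[[-1,-0.9,-3.9,-1,0,0,0],[-1,-0.9,-3.9,-1,0,0,0],[-1,-0.7,-3,-1,0,0,0]]'; python3 -c "
from h import *
o=get_obs();p=o['eef_pos']*1000;print(loc(p[:2]),o['contact_force'])"
```

```text
t: 8.6
eef_pos: [0.5382, 0.0001, 0.1542]
tool_rot: [0.0, 0.113, 0.994, -0.0]
contact_force: [0.3, 0.5, 1.2]
gripper_width: 0.001
grasp_force: 0.6
t: 8.98
eef_pos: [0.5358, -0.0106, 0.1512]
tool_rot: [-0.0, 0.113, 0.994, -0.0]
contact_force: [-0.0, 1.6, 0.5]
gripper_width: -0.003
grasp_force: 0.5
[ 0.52121546 -6.98981883] [-0.04136198  1.55337359  0.45851052]
```

```bash
python3 -m creep '[[-1,-0.5,-2,0,0,0,0],[-1,-0.5,-2,0,0,0,0],[-1,-0.5,-2,0,0,0,0],[-1,-0.2,-1,0,0,0,0]]';python3 -m creep '[[-1,-0.3,-1.5,0,0,0,0],[-1,-0.3,-1.5,0,0,0,0]]';python3 -m creep '[[-1,-0.2,-1,0,0,0,0],[-1,-0.2,-1,0,0,0,0]]'; python3 -c "
from h import *
o=get_obs();p=o['eef_pos']*1000;print(loc(p[:2]),o['contact_force'])"
```

```text
t: 9.48
eef_pos: [0.534, -0.0175, 0.1513]
tool_rot: [-0.0, 0.113, 0.994, -0.0]
contact_force: [-0.6, 1.2, 0.2]
gripper_width: -0.0
grasp_force: 0.4
t: 9.72
eef_pos: [0.5335, -0.0204, 0.1513]
tool_rot: [-0.0, 0.113, 0.994, 0.0]
contact_force: [0.2, 1.1, -0.6]
gripper_width: -0.001
grasp_force: 0.4
t: 9.98
eef_pos: [0.5331, -0.0224, 0.1513]
tool_rot: [-0.0, 0.113, 0.994, 0.0]
contact_force: [0.3, 1.0, -0.4]
gripper_width: 0.001
grasp_force: 0.4
[  0.54534945 -19.07337598] [ 0.28339877  0.96842159 -0.36775884]
```

```bash
python3 -m creep '[[-1,-0.2,-1,0,0,0,0],[-1,-0.2,-1,0,0,0,0]]';python3 -m creep '[[-1,-0.2,-1,0,0,0,0],[-1,0,0,0,0,0,0]]'
python3 - <<'E'
from h import *
o=get_obs();p=o['eef_pos']*1000;print(loc(p[:2]),o['contact_force'])
im,d,P=look("scene");overlay("scene",im,(275,135,345,205),8,[(G[2],(0,255,0)),(lever(0,.37),(0,0,255))],"pics/o4.png")
E
```

```text
t: 10.22
eef_pos: [0.5327, -0.0244, 0.1513]
tool_rot: [-0.0, 0.113, 0.994, 0.0]
contact_force: [-0.2, 0.8, -0.4]
gripper_width: 0.002
grasp_force: 0.4
t: 10.48
eef_pos: [0.5325, -0.0256, 0.1513]
tool_rot: [-0.0, 0.113, 0.994, -0.0]
contact_force: [1.0, -0.3, -0.1]
gripper_width: -0.001
grasp_force: 0.2
[  0.65173785 -22.27032413] [ 1.0175473  -0.29802897 -0.07638114]
```

View pics/o4.png

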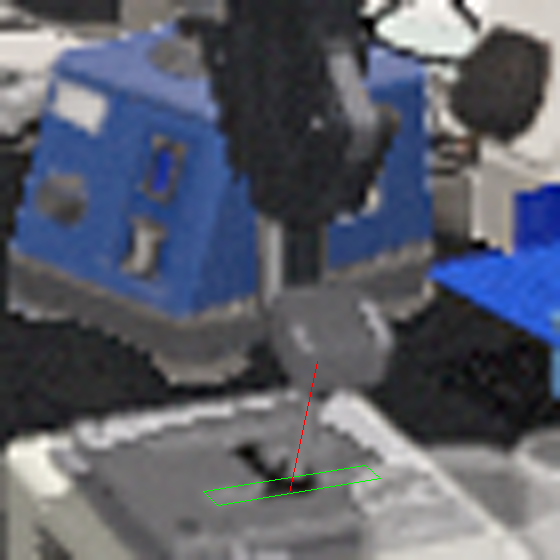

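The lever now leans right at the right-hand end, with the rod base near (290,480) and the knob at (330,335). I'll move the fingers round behind it.

```bash
python3 -m creep '[[-1,3.8,16.6,0,0,0,0],[-1,-25,5.6,-4,0,0,0],[-1,-25,5.6,-5,0,0,0],[-1,-5.5,-24.4,0,0,0,0],[-1,-5.5,-24.4,0,0,0,0]]';python3 -m creep '[[-1,4.9,-1.1,0,0,0,0],[-1,4.9,-1.1,0,0,0,0],[-1,3.9,-0.9,0,0,0,0]]'; python3 -c "
from h import *
o=get_obs();p=o['eef_pos']*1000;print(loc(p[:2]),p,o['contact_force'])"
```

```text
t: 11.15
eef_pos: [0.4754, -0.0454, 0.1424]
tool_rot: [0.0, 0.111, 0.994, 0.0]
contact_force: [0.1, -0.7, -0.5]
gripper_width: 0.0
grasp_force: 0.0
t: 11.52
eef_pos: [0.4899, -0.0482, 0.1423]
tool_rot: [0.0, 0.112, 0.994, 0.0]
contact_force: [0.7, -0.1, 0.8]
gripper_width: -0.001
grasp_force: 0.0
[-35.81673483 -53.83530523] [489.9195697  -48.23429957 142.30102769] [ 0.71772265 -0.14792512  0.80939759]
```

```bash
python3 -m creep '[[-1,4.9,-1.1,0,0,0,0],[-1,4.9,-1.1,0,0,0,0],[-1,4.9,-1.1,0,0,0,0]]';python3 -m creep '[[-1,4.9,-1.1,0,0,0,0],[-1,4.9,-1.1,0,0,0,0],[-1,4.9,-1.1,0,0,0,0],[-1,4.9,-1.1,0,0,0,0]]'; python3 -c "
from h import *
o=get_obs();p=o['eef_pos']*1000;print(loc(p[:2]),p,o['contact_force'])"
```

```text
t: 11.9
eef_pos: [0.5037, -0.0526, 0.1422]
tool_rot: [-0.0, 0.113, 0.994, 0.0]
contact_force: [-1.4, 1.0, 0.7]
gripper_width: 0.002
grasp_force: 0.7
t: 12.4
eef_pos: [0.5235, -0.0573, 0.1422]
tool_rot: [-0.0, 0.113, 0.994, -0.0]
contact_force: [-1.0, -0.1, 0.1]
gripper_width: -0.004
grasp_force: 0.5
[ -1.11869703 -55.17705586] [523.4526919  -57.25005455 142.18704291] [-1.02026707 -0.06538733  0.11012669]
```

```bash
python3 -m creep '[[-1,4.9,-1.1,0,0,0,0],[-1,3.9,-0.9,0,0,0,0],[-1,2.9,-0.7,0,0,0,0],[-1,2,-0.4,0,0,0,0]]';python3 -m creep '[[-1,2,-0.4,0,0,0,0],[-1,2,-0.4,0,0,0,0]]';python3 -m creep '[[-1,2,-0.4,0,0,0,0],[-1,1,-0.2,0,0,0,0]]'; python3 -c "
from h import *
o=get_obs();p=o['eef_pos']*1000;print(loc(p[:2]),p,o['contact_force'])"
```

```text
t: 12.9
eef_pos: [0.5371, -0.0602, 0.1423]
tool_rot: [-0.0, 0.113, 0.994, 0.0]
contact_force: [-0.2, -0.4, 0.5]
gripper_width: 0.002
grasp_force: 0.5
t: 13.15
eef_pos: [0.5411, -0.0611, 0.1423]
tool_rot: [-0.0, 0.113, 0.994, 0.0]
contact_force: [-1.5, 0.3, -0.8]
gripper_width: -0.0
grasp_force: 0.5
t: 13.4
eef_pos: [0.5442, -0.0617, 0.1423]
tool_rot: [0.0, 0.113, 0.994, -0.0]
contact_force: [-0.8, 0.1, -0.8]
gripper_width: -0.001
grasp_force: 0.5
[ 20.0487958  -54.89234917] [544.15459376 -61.67442678 142.33958707] [-0.84774658  0.07503518 -0.80213129]
```

```bash
python3 -m creep '[[-1,1,-0.2,0,0,0,0],[-1,1,-0.2,0,0,0,0]]';python3 -m creep '[[-1,1,-0.2,0,0,0,0]]';python3 -m creep '[[-1,1,-0.2,0,0,0,0]]';python3 -c "
from h import *
o=get_obs();p=o['eef_pos']*1000;print(loc(p[:2]),p,o['contact_force'])"
```

```text
t: 13.65
eef_pos: [0.546, -0.0621, 0.1423]
tool_rot: [-0.0, 0.113, 0.994, 0.0]
contact_force: [-0.5, -0.5, -0.1]
gripper_width: 0.002
grasp_force: 0.5
t: 13.78
eef_pos: [0.5471, -0.0623, 0.1423]
tool_rot: [-0.0, 0.113, 0.994, 0.0]
contact_force: [-1.8, -0.4, -0.5]
gripper_width: -0.002
grasp_force: 0.4
t: 13.9
eef_pos: [0.548, -0.0624, 0.1423]
tool_rot: [-0.0, 0.113, 0.994, 0.0]
contact_force: [-0.9, 1.0, -0.2]
gripper_width: -0.0
grasp_force: 0.6
[ 24.00515159 -54.77645403] [548.03785079 -62.44025816 142.29923095] [-0.89953533  0.95843242 -0.17789108]
```

```bash
python3 -m creep '[[-1,1,-0.2,0,0,0,0]]';python3 -m creep '[[-1,1,-0.2,0,0,0,0]]'|grep force;python3 -m creep '[[-1,1,-0.2,0,0,0,0]]'|grep force;python3 - <<'E'
from h import *
o=get_obs();p=o['eef_pos']*1000;print(loc(p[:2]),p,o['contact_force'],o['grasp_force'])
im,d,P=look("scene")
# knob points: near expected home
Q=P.reshape(-1,3)*1000;L=loc(Q[:,:2]);m=(L[:,0]>20)&(L[:,0]<90)&(L[:,1]<-25)&(L[:,1]>-80)&(Q[:,2]>120)&(Q[:,2]<168)
print(m.sum(),L[m].min(0),L[m].max(0),Q[m,2].min(),Q[m,2].max())
E
```

```text
t: 14.02
eef_pos: [0.5487, -0.0626, 0.1421]
tool_rot: [-0.0, 0.113, 0.994, 0.0]
contact_force: [-1.7, 1.2, 0.5]
gripper_width: 0.002
grasp_force: 1.1
contact_force: [-3.9, 1.8, -0.2]
grasp_force: 1.9
contact_force: [-6.5, 1.6, 0.8]
grasp_force: 2.9
[ 25.78763311 -54.71561067] [549.78931531 -62.77688009 141.84707485] [-6.47783466  1.59970863  0.81945325] 2.916899831034243
184 [ 20.03427099 -72.27808365] [ 73.48878406 -36.34302156] 120.53250434250606 167.30599168497218
```

The force is rising steadily at x = 25.8, so the lever is against the end stop. I'll back the fingers off.

```bash
python3 -m creep '[[-1,-4.9,1.1,0,0,0,0],[-1,-20,4.5,0,0,0,0],[-1,-40,9,0,0,0,0],[-1,-10,2,40,0,0,0],[-1,0,0,40,0,0,0]]';python3 -m creep '[[-1,-20,30,40,0,0,0],[-1,-20,50,0,0,0,0],[-1,-10,50,0,0,0,0],[-1,0,0,0,0,0,0],[-1,0,0,0,0,0,0]]'|grep -v rot;python3 - <<'E'
from h import *
im,d,P=look("scene");a=im[120:300,250:410]
overlay("scene",im,(265,130,385,260),4,[(G[2],(0,255,0)),(lever(.365,.39),(0,0,255))],"pics/a.png")
t,d2,P2=look("top");cv2.imwrite("pics/b.png",cv2.cvtColor(cv2.resize(t[140:240,265:415],None,fx=2,fy=2),cv2.COLOR_RGB2BGR))
a=cv2.imread("pics/a.png");b=cv2.imread("pics/b.png");b=cv2.copyMakeBorder(b,0,len(a)-len(b),0,0,0);cv2.imwrite("pics/o5.png",np.hstack([a,b]))
Q=P.reshape(-1,3)*1000;L=loc(Q[:,:2]);m=(L[:,0]>20)&(L[:,0]<90)&(L[:,1]<-25)&(L[:,1]>-80)&(Q[:,2]>120)&(Q[:,2]<168)
print(m.sum(),L[m].min(0),L[m].max(0))
E
```

```text
t: 14.95
eef_pos: [0.4757, -0.0465, 0.2235]
tool_rot: [0.001, 0.113, 0.994, 0.0]
contact_force: [1.0, 0.0, 0.1]
gripper_width: 0.001
grasp_force: 0.0
t: 15.58
eef_pos: [0.4268, 0.0831, 0.2627]
contact_force: [0.1, -0.5, 0.3]
gripper_width: -0.0
grasp_force: 0.0
179 [ 34.06062198 -73.0871651 ] [ 72.93582525 -31.61036329]
```

View pics/o5.png

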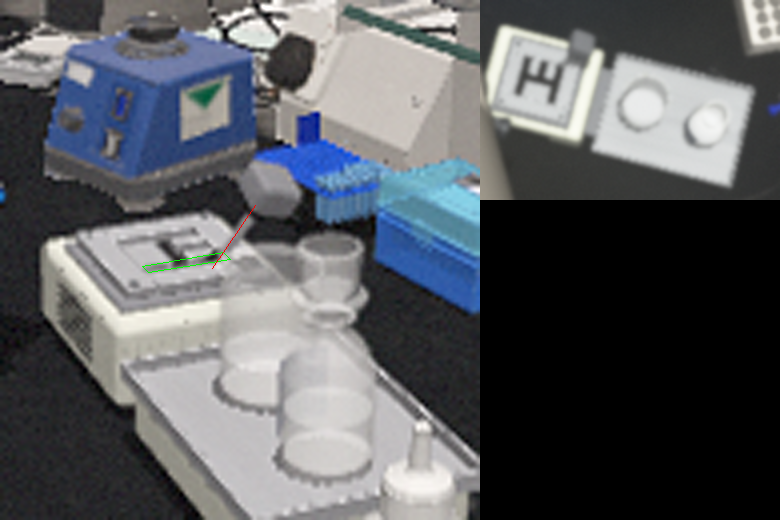

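The lever lies in the third forward slot, with the knob at (270,190) in the scene view and at (580,45) in the top view. The beaker and bottle have not moved, and the fingers are clear.

```bash
python3 -c "
from station import *
print(hand_in())"
```

```text
the job is handed in; nothing more can be done
None
```

I pushed the lever home against the end stop of the third forward slot, moved the fingers clear, and handed in at about 16 s; nothing else visibly moved, and no verdict came back.

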